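Transfer the turret objectives to the cleaning rack in port order

TASK

The four microscope objectives have come off the wafer inspection turret and stand in a row in black trays; their order, counted from the brass post at one end of that row, tells which turret port each belongs to. Move all four to the empty aluminium rack, one per well, in the same order counted from the aluminium rack's own brass post (the one nearest the post goes nearest the post, and so on). Stand each upright on the floor of its well, nose up as it was, set it down gently without dropping it, and leave all four standing free.

Things in the scene. Friction and masses are not known exactly. Their poses are not given: they have to be found in the camera images.
- mid_slim (a point): Centre, half-way up, of the slim microscope objective: a steel lens barrel, 64 mm tall, standing nose up (z along its axis), tall and slim: a straight 28 mm barrel up to 46 mm high, then a long taper to a 10 mm nose. Round; about 180 g. Stands on its flat 28 mm foot, 32 mm below this point.
- mid_stubby (a point): Centre, half-way up, of the stubby microscope objective: a steel lens barrel, 46 mm tall, standing nose up (z along its axis), short and stout: a straight 36 mm barrel up to 36 mm high, then a blunt nose 26 mm wide. Round; about 150 g. Stands on its flat 36 mm foot, 23 mm below this point.
- mid_conical (a point): Centre, half-way up, of the conical microscope objective: a steel lens barrel, 60 mm tall, standing nose up (z along its axis), a straight 34 mm barrel up to 40 mm high, then a plain cone to a point 8 mm wide. Round; about 220 g. Stands on its flat 34 mm foot, 30 mm below this point.
- mid_stepped (a point): Centre, half-way up, of the stepped microscope objective: a steel lens barrel, 54 mm tall, standing nose up (z along its axis), a straight 31 mm barrel up to 42 mm high, then a sharp step to an 18 mm wide cylindrical nose. Round; about 170 g. Stands on its flat 31 mm foot, 27 mm below this point.
- tray_slim: The black tray in which the slim objective stands at the start; one of four equal trays in a row, 62 mm from centre to centre, fixed on a dark steel bar 330 by 74 by 8 mm. Origin at the centre of its underside, on the bar's top, 8 mm above the table; y along the row, x across it. Its floor is 3 mm above the origin, its rims 5 mm above the floor; inside 60 mm (x) by 55 mm (y).
- tray_stubby: The black tray in which the stubby objective stands at the start; one of four equal trays in a row, 62 mm from centre to centre, fixed on a dark steel bar 330 by 74 by 8 mm. Origin at the centre of its underside, on the bar's top, 8 mm above the table; y along the row, x across it. Its floor is 3 mm above the origin, its rims 5 mm above the floor; inside 60 mm (x) by 55 mm (y).
- tray_conical: The black tray in which the conical objective stands at the start; one of four equal trays in a row, 62 mm from centre to centre, fixed on a dark steel bar 330 by 74 by 8 mm. Origin at the centre of its underside, on the bar's top, 8 mm above the table; y along the row, x across it. Its floor is 3 mm above the origin, its rims 5 mm above the floor; inside 60 mm (x) by 55 mm (y).
- tray_stepped: The black tray in which the stepped objective stands at the start; one of four equal trays in a row, 62 mm from centre to centre, fixed on a dark steel bar 330 by 74 by 8 mm. Origin at the centre of its underside, on the bar's top, 8 mm above the table; y along the row, x across it. Its floor is 3 mm above the origin, its rims 5 mm above the floor; inside 60 mm (x) by 55 mm (y).
- post: The brass post at one end of the dark bar with the trays (either end; a low black dust cap, 26 mm wide and 12 mm high, lies at the other). 27 mm tall, 18 mm wide; origin at the centre of its foot, 8 mm above the table, on the centre line of the row, 51 mm from the centre of the nearest tray.
- rack: The empty aluminium rack, 330 by 74 mm, fixed: four wells in a row along its y. Origin at the centre of its underside, on the table. Well centres at x = 0, y = -93, -31, 31 and 93 mm; well floors 11 mm above the origin, rims 5 mm above the floor, each well 60 mm (x) by 55 mm (y) inside. Its own brass post, 27 mm tall and 18 mm wide, stands on it at y = -144 mm, beside the well at -93 mm; a low brass ring lies at the other end.
There are look-alikes about, which are no part of the job. Leave any purple or red look-alike of the part that bears mid_slim alone. What is shaped like the part that bears mid_stubby but pink or red is not meant.

How it is judged:
By the outcome, as a careful person would: the job done as asked, in the order asked, and still so for the second after the job is handed in, with the robot touching nothing.
It also fails if it takes over 90 s, if anything falls off the work surface, if the arm or the gripper's body presses on something with over 40 N, if the wrist force passes 120 N, or if a joint passes its speed limit or range.

ROBOT

A 7-joint arm with a two-finger parallel gripper is mounted at the origin on the work surface. World frame = base frame: x ahead of the robot, y to its left, z up, the work surface at z = 0. Lengths are in m, angles in degrees, forces in N, time in s.
With the tool pointing down it reaches from about 0.425 to 0.95 m from the base axis. Payload 4.7 kg.
Tool frame: the origin (TCP) lies on the centre line of the jaws, within the pads' length; the fingertips stand tip_reach ahead of it and the grasp point (between the pads) lies 2 mm behind it (tip_reach is the distance from the TCP to the fingertips, in m); z points along the fingers, y is the direction in which the jaws open and shut (so a half turn about z gives the same grasp; the last joint's range is limited). The gripper opens to 87 mm and grips with 3 to 60 N. Pads are 19 mm wide; open, the fingers measure 117 mm over their backs; the gripper's body (75 mm by 190 mm) begins 51 mm behind the grasp point.
Start: joints at [68.302, 26.849, -2.785, 87.806, 1.381, 65.374, -4.715], TCP at [0.231, -0.634, 0.24] pointing down, gripper open.
Joint ranges: [-148.3, 148.3], [-19.14, 114.17], [-79.39, 73.82], [5.75, 140.21], [-59.74, 239.74], [12.07, 113.84], [-152.46, 152.46]. Speed limits (degrees/s): [147.25, 147.25, 180, 180, 180, 180, 180].

INTERFACE

Orientations are given as [roll, pitch, yaw] about the fixed x, y, z axes, in that order (R = Rz(yaw) Ry(pitch) Rx(roll)).
In Python, from workcell import * gives the robot as it stands.
- The arm moves only by the tool play_rows, never from a script. Its arguments are lists of equal length, an entry for each row: "slide": the shift along the tool's x, y, z in mm, a list of three; "roll": the turn about the tool's z in degrees; "claw": the finger opening in mm, from 0 to 87. In form: {"slide": [[dx, dy, dz], ...], "roll": [roll, ...], "claw": [claw, ...]}. A call has exactly 5 rows; each row is the pose to reach, as a shift and turn from the pose commanded when the call began, along the tool's axes at that moment; what a row does not reach only later rows make up. A row lasts 1/8 s, in which the tool goes at most 62.5 mm and 10.7 degrees, less where a joint would pass 70% of its speed; a pose out of reach is approached as far as the arm can. A call with a gripper value outside its range is refused whole. The fingers move at their own pace and stop on an object; "grip_force" is the grip in N (left out, the last holds). Time passes only in rows, so rows that repeat a pose let the fingers close, or fill a call up. It gives the time, the measured TCP pose, the force and the opening at its end, in the units of the state.
- get_obs(): the state, without advancing time (a new reading comes with each control period).
- capture(name): name is "scene" or "side" or "wrist"; returns the picture (400x640x3 uint8, blue, green, red); there is no depth.
- camera_params(name): a dict with "fx", "fy", "cx", "cy" (pixels), "extrinsics" (4x4, takes a point from camera to world coordinates); the wrist camera has in their place "T_tool_cam" (4x4, takes a point from camera to tool coordinates, whose origin is the TCP and whose axes are the flange's). Camera axes: x right, y up, looking along -z (the intrinsics and any distortion apply to the point x, -y, -z); pixel columns grow to the right and rows downward; lengths in m; the calibration is good to about 2 mm. A picture is of the moment at which its call begins: read the wrist's pose just before it. camera_params takes no time and is no camera call.
- close_job(): hands the job in, once; it reports no verdict.
The state is a dict: "t": time; "q": joint angles; "joint_vel": joint speeds; "joint_torque": joint torques, N m; "tool_pos": TCP position; "tcp_rot": TCP orientation; "ft_force": force on the tool from outside, world axes, zero at the start; "moment": the same for the moment, N m; "opening": finger opening in m.
Only numpy, scipy, OpenCV 4.12 (cv2) and the standard library are available. Lean on these libraries where they do the work, as an engineer would, in place of code of your own. Each camera call takes 0.05 s, during which the arm holds its last target. There are 200 camera calls.

## Working session

There is one attempt and no reset: what is moved stays moved. The work goes in short steps, Python scripts to look and compute and a tool call to move; the robot and the scene stay as the last step left them, time stands still between calls to the robot, and variables do not carry over. Pictures are saved under pics/ and viewed, about 12 in all and at most 16, crops included, and the job is handed in when it is done.

Besides the shell and the picture viewer there is one more tool, called after "Request:" by a JSON object that holds its "name" and its "arguments", one argument or row to a line. play_rows: Moves the arm, as the interface text tells. Its arguments: {"type":"object","properties":{"slide":{"type":"array","items":{"type":"array","items":{"type":"number"}}},"roll":{"type":"array","items":{"type":"number"}},"claw":{"type":"array","items":{"type":"number"}},"grip_force":{"type":"number"}},"required":["slide","roll","claw"]}

```bash
mkdir -p pics; ls; python3 - <<'E'
from workcell import *
import cv2
o=get_obs(); print(o)
for n in("scene","side","wrist"):
    cv2.imwrite(f"pics/{n}0.png",capture(n)); print(n,camera_params(n))
try: print(tip_reach)
except Exception as e: print(e)
E
```

```text
pics
{'t': 0.0, 'q': array([68.30195059, 26.89557286, -2.78359794, 87.87363543,  1.37957835,
       65.37479997, -4.71446277]), 'joint_vel': array([ 0.08524908, -0.02232115,  0.02194982,  0.01518124, -0.06554109,
        0.00814234,  0.10220216]), 'joint_torque': array([-5.90925429e-04, -5.07969904e+01, -8.09694361e-02, -2.36151731e+01,
       -6.14830898e-02,  3.78742616e-02,  1.92377461e-04]), 'tool_pos': array([ 0.2311459 , -0.63358662,  0.2385204 ]), 'tcp_rot': array([-1.79889538e+02,  3.25811727e-03,  2.00438495e+01]), 'ft_force': array([-0.89412383,  0.19180285,  1.20363803]), 'moment': array([ 0.02376049,  0.05065381, -0.02620406]), 'opening': 0.0867212267929813}
scene {'fx': 501.6507918158837, 'fy': 501.6507918158837, 'cx': 315.40772270151723, 'cy': 203.66234531857273, 'extrinsics': array([[-0.69297509, -0.49698828,  0.52229127,  1.08619229],
       [ 0.72075499, -0.46022001,  0.51837225,  0.52454683],
       [-0.01725604,  0.7356631 ,  0.67712778,  0.70848394],
       [ 0.        ,  0.        ,  0.        ,  1.        ]])}
side {'fx': 413.4391769614966, 'fy': 413.4391769614966, 'cx': 320.16828985092224, 'cy': 199.85745138293905, 'extrinsics': array([[-0.90510157,  0.31140302, -0.28951565,  0.40384038],
       [-0.42499242, -0.64151974,  0.63861872,  0.45900764],
       [ 0.01313779,  0.70105676,  0.71298445,  0.58952567],
       [ 0.        ,  0.        ,  0.        ,  1.        ]])}
wrist {'fx': 275.55651258953696, 'fy': 275.55651258953696, 'cx': 320.42685199017495, 'cy': 197.27422430221134, 'T_tool_cam': array([[ 9.58204558e-04,  9.66280740e-01,  2.57489055e-01,
         6.99578756e-02],
       [ 9.99999541e-01, -9.27688759e-04, -2.39995979e-04,
        -2.83457442e-04],
       [ 6.96620878e-06,  2.57489166e-01, -9.66281185e-01,
        -1.44329349e-01],
       [ 0.00000000e+00,  0.00000000e+00,  0.00000000e+00,
         1.00000000e+00]])}
0.017
```

View pics/scene0.png

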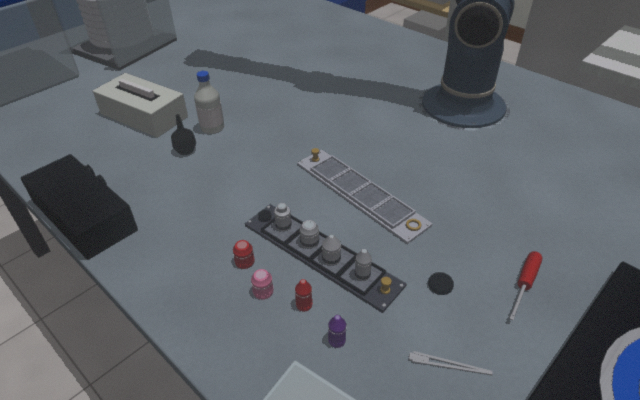

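View pics/side0.png

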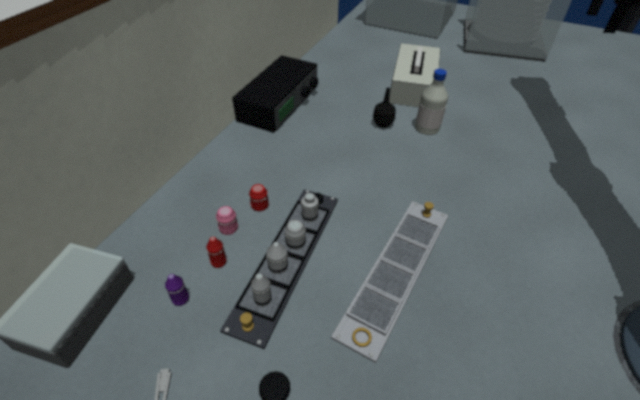

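The source post is at about (385,286) in the scene view and the dust cap at (265,215). The rack's post is at (315,154), so the order reverses in the world. Next I'll identify the objectives up close.

```bash
cat > h.py <<'E'
from workcell import *
import cv2, numpy as np
from scipy.spatial.transform import Rotation as R
def cam(name,obs=None):
    p=camera_params(name)
    if name!="wrist": return p,np.array(p["extrinsics"])
    T=np.eye(4);T[:3,:3]=R.from_euler("xyz",obs["tcp_rot"],degrees=True).as_matrix();T[:3,3]=obs["tool_pos"]
    return p,T@p["T_tool_cam"]
def ray(c,u,v):
    p,E=c
    d=E[:3,:3]@np.array([(u-p["cx"])/p["fx"],-(v-p["cy"])/p["fy"],-1]);return E[:3,3],d
def onz(c,u,v,z):
    o,d=ray(c,u,v);return o+d*(z-o[2])/d[2]
def proj(c,P):
    p,E=c
    x=E[:3,:3].T@(np.array(P)-E[:3,3]);return np.array([p["cx"]-p["fx"]*x[0]/x[2],p["cy"]+p["fy"]*x[1]/x[2]])
E
python3 - <<'E'
from h import *
a=cv2.imread("pics/scene0.png");b=cv2.imread("pics/side0.png")
A=cv2.resize(a[140:310,230:440],None,fx=3.5,fy=3.5,interpolation=cv2.INTER_CUBIC)
cv2.imwrite("pics/sc_crop.png",A)
for n,im in(("scene",a),("side",b)):
    c=cam(n); h=cv2.cvtColor(im,cv2.COLOR_BGR2HSV)
    m=cv2.inRange(h,(12,120,70),(30,255,255))
    k,l,s,ce=cv2.connectedComponentsWithStats(m)
    for i in range(1,k):
        if s[i,4]>15: print(n,s[i],ce[i].round(1),onz(c,*ce[i],.022).round(4),onz(c,*ce[i],.012).round(4))
c=cam("scene")
for n,u,v in(("p1",363,275),("p2",331,258),("p3",309,240),("p4",283,225),("cap",265,215)): print(n,onz(c,u,v,.02).round(3))
E
```

```text
scene [382 278   8   7  31] [385.9 280.6] [0.6153 0.2244 0.022 ] [0.6084 0.22   0.012 ]
side [426 203   6   7  35] [428.3 205.9] [ 0.4418 -0.1247  0.022 ] [ 0.4424 -0.135   0.012 ]
side [241 312  12  19 155] [246.5 320.9] [0.6256 0.2277 0.022 ] [0.6295 0.2237 0.012 ]
side [356 341  13   5  20] [362.5 343.8] [0.4564 0.1865 0.022 ] [0.4573 0.1817 0.012 ]
p1 [0.632 0.187 0.02 ]
p2 [0.641 0.119 0.02 ]
p3 [0.636 0.059 0.02 ]
p4 [ 0.642 -0.006  0.02 ]
cap [ 0.647 -0.053  0.02 ]
```

View pics/sc_crop.png

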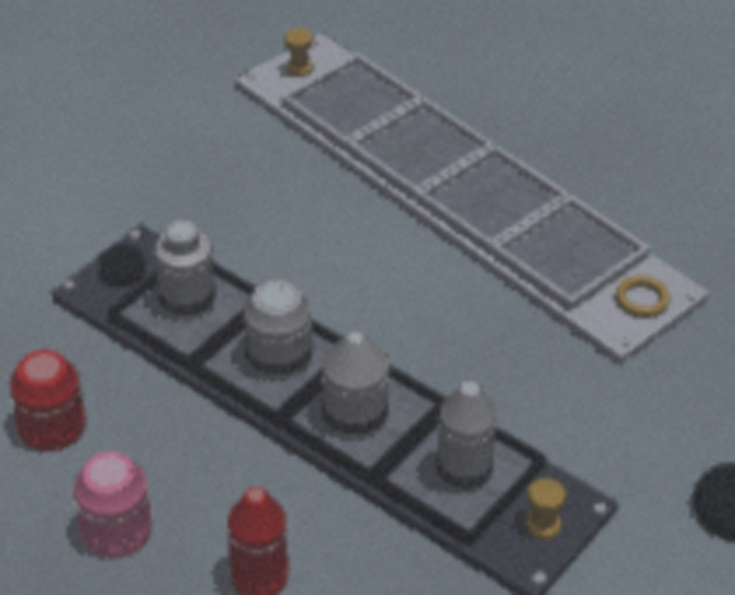

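Order from the source post: slim, conical, stubby, stepped. Before swinging over, I'll check the height of the bottle and the other tall items along the way.

```bash
python3 - <<'E'
from h import *
c=cam("scene");s=cam("side")
print("bottle base",onz(c,211,128,0).round(3),onz(s,430,128,0).round(3))
def tri(a,b):
    (o1,d1),(o2,d2)=ray(c,*a),ray(s,*b)
    k=np.linalg.lstsq(np.c_[d1,-d2],o2-o1,rcond=None)[0];return ((o1+k[0]*d1+o2+k[1]*d2)/2).round(3)
print("cap top",tri((203,75),(441,74)),"box",onz(c,160,130,0).round(3))
# rack edge corners on z=.011+? from the scene crop (crop/3.5+offset)
f=lambda u,v:(230+u/3.5,140+v/3.5)
for n,p in(("post top",(299,34)),("ring",(643,296)),("r corner",(708,293)),("l corner",(237,84)),("b corner",(620,350)),("srcpost",(547,490))): print(n,onz(c,*f(*p),.037 if 'post' in n else .012).round(4))
import numpy as np
Y=np.array([[.940,.342,0],[.342,-.940,0],[0,0,-1]])
print((Y@(np.array([.56,.06,.33])-np.array([.231,-.634,.24]))*1000).round(0))
E
```

```text
bottle base [ 0.516 -0.405  0.   ] [ 0.507 -0.407  0.   ]
cap top [ 0.511 -0.403  0.145] box [ 0.608 -0.492  0.   ]
post top [ 0.4397 -0.113   0.037 ]
ring [0.462 0.174 0.012]
r corner [0.4355 0.1991 0.012 ]
l corner [ 0.4812 -0.1289  0.012 ]
b corner [0.5042 0.1892 0.012 ]
srcpost [0.6242 0.2306 0.037 ]
[ 547. -540.  -90.]
```

Request:
{"name": "play_rows", "arguments": {
  "slide": [
    [36, -36, -6],
    [73, -72, -12],
    [110, -108, -18],
    [146, -144, -24],
    [182, -180, -30]
  ],
  "roll": [-10, -20, -30, -40, -50],
  "claw": [60, 60, 60, 60, 60],
  "grip_force": 20
}}

```text
t: 0.78
tool_pos: [0.3411, -0.4009, 0.2696]
tcp_rot: [-180.0, 0.0, 70.4]
ft_force: [0.3, 0.2, -0.1]
opening: 0.0605
```

Request:
{"name": "play_rows", "arguments": {
  "slide": [
    [51, 5, -6],
    [102, 10, -12],
    [153, 15, -18],
    [204, 20, -24],
    [255, 24, -30]
  ],
  "roll": [-5, -10, -15, -20, -20],
  "claw": [60, 60, 60, 60, 60]
}}

```text
t: 1.4
tool_pos: [0.4506, -0.1696, 0.2997]
tcp_rot: [180.0, 0.0, 90.1]
ft_force: [0.8, -0.4, -0.2]
opening: 0.0594
```

Request:
{"name": "play_rows", "arguments": {
  "slide": [
    [50, 24, -6],
    [100, 48, -12],
    [150, 72, -18],
    [200, 96, -24],
    [231, 110, -30]
  ],
  "roll": [0, 0, 0, 0, 0],
  "claw": [60, 60, 60, 60, 60]
}}

```text
t: 2.02
tool_pos: [0.5604, 0.0629, 0.3295]
tcp_rot: [-180.0, -0.1, 90.2]
ft_force: [-1.0, -0.4, -0.0]
opening: 0.0601
```

```bash
python3 - <<'E'
from h import *
o=get_obs();print(o["t"],o["tool_pos"],o["tcp_rot"],o["q"])
im=capture("wrist");cv2.imwrite("pics/w1.png",im);np.save("w1.npy",[o["tool_pos"],o["tcp_rot"]])
E
```

```text
2.025 [0.5604391  0.06290704 0.32952555] [-1.79985975e+02 -5.91984053e-02  9.02127961e+01] [ 20.92248358  16.69755    -39.68723847  94.5564965   11.01336158
  72.74485498 -20.647369  ]
```

View pics/w1.png

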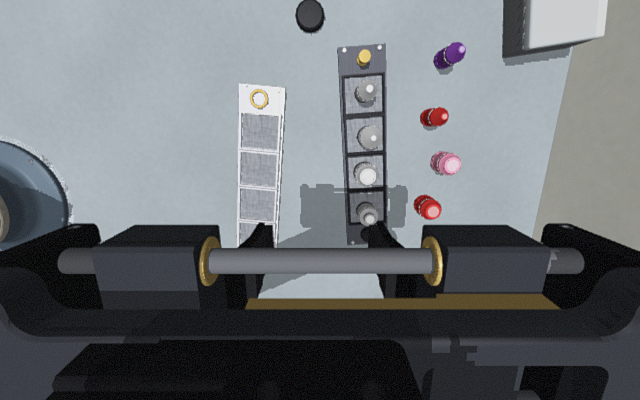

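The overview from above shows the rack at columns 238–286 with its ring at (260,99). The source row is at columns 340–387 with its post at (364,57). The noses are at about (369,90), (373,138), (367,176) and (369,218). I'll zoom in to refine these.

```bash
python3 - <<'E'
from h import *
im=cv2.imread("pics/w1.png")
cv2.imwrite("pics/w1c.png",cv2.resize(im[40:240,230:400],None,fx=4,fy=3,interpolation=cv2.INTER_CUBIC)[:600])
E
```

```text
(no output)
```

View pics/w1c.png

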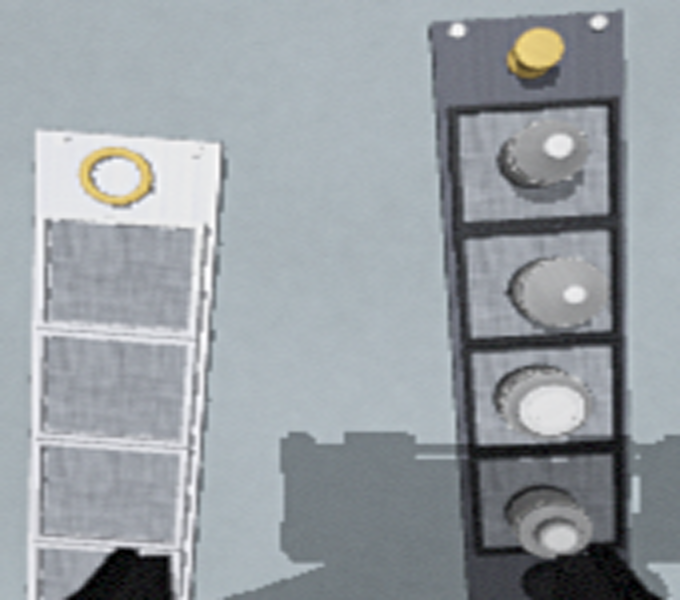

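```bash
python3 - <<'E'
from h import *
w=np.load("w1.npy");c=cam("wrist",dict(tool_pos=w[0],tcp_rot=w[1]));s=cam("scene");sd=cam("side")
g=lambda x,y,z:onz(c,230+x/4,40+y/3,z)
for n,x,y,z in(("slim",558,146,.075),("con",574,295,.071),("stub",551,410,.057),("step",558,537,.065),("spost",539,47,.035)):
    P=g(x,y,z);print(n,P.round(4),"scene px",proj(s,P).round(0),"side",proj(sd,P).round(0))
for n,q in(("wring",[(47,222),(197,228),(185,328),(43,325)]),("w2",[(45,337),(190,343),(183,435),(41,436)]),("w3",[(45,450),(184,450),(178,540),(38,540)])):
    print(n,np.mean([g(*p,.012) for p in q],0).round(4))
print("ring",g(116,176,.013).round(4), "scene",proj(s,g(116,176,.013)).round(1),"post from line")
E
```

```text
slim [0.6262 0.1799 0.075 ] scene px [364. 250.] side [260. 276.]
con [0.6359 0.1138 0.071 ] scene px [331. 236.] side [276. 244.]
stub [0.6329 0.0555 0.057 ] scene px [308. 224.] side [295. 225.]
step [ 0.6375 -0.0103  0.065 ] scene px [282. 206.] side [310. 196.]
spost [0.6237 0.2294 0.035 ] scene px [386. 280.] side [246. 318.]
wring [0.4605 0.1199 0.012 ]
w2 [0.4559 0.0586 0.012 ]
w3 [ 0.4511 -0.0044  0.012 ]
ring [0.4626 0.1715 0.013 ] scene [412.5 223.8] post from line
```

The wrist view agrees with the scene and side views to about 2 px, and the wells come out at a 62 mm pitch. The targets from the rack post are W1 (.446,-.066), W2 (.451,-.004), W3 (.456,.058) and W4 (.4605,.120). I'll start with the slim one.

Request:
{"name": "play_rows", "arguments": {
  "slide": [
    [24, 14, 40],
    [48, 28, 80],
    [72, 42, 120],
    [96, 56, 160],
    [117, 66, 190]
  ],
  "roll": [0, 0, 0, 0, 0],
  "claw": [60, 60, 60, 60, 60],
  "grip_force": 25
}}

```text
t: 2.7
tool_pos: [0.6257, 0.1771, 0.1371]
tcp_rot: [-179.9, 0.0, 90.0]
ft_force: [-0.7, -0.2, -0.1]
opening: 0.0601
```

```bash
python3 - <<'E'
from h import *
o=get_obs();print(o["t"],o["tool_pos"],o["tcp_rot"])
c=cam("wrist",o);cv2.imwrite("pics/w2.png",capture("wrist"))
for P in((.6262,.1799,.075),(.6359,.1138,.071),(.6262,.1799,.011)):print(proj(c,P).round(0))
E
```

```text
2.7 [0.62574819 0.17707249 0.13710144] [-1.79874913e+02  4.69239777e-02  9.00339806e+01]
[322. 213.]
[333. 284.]
[321. 193.]
```

View pics/w2.png

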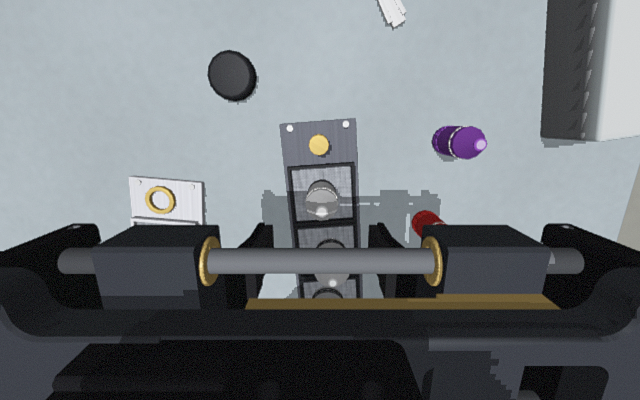

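The slim nose shows at (321,211) against a predicted (322,213), so the estimate is good. Descend and grip.

Request:
{"name": "play_rows", "arguments": {
  "slide": [
    [2, 0, 35],
    [3, 0, 65],
    [3, 0, 88],
    [3, 0, 99],
    [3, 0, 99]
  ],
  "roll": [0, 0, 0, 0, 0],
  "claw": [60, 60, 60, 60, 60]
}}

```text
t: 3.38
tool_pos: [0.6259, 0.1797, 0.0403]
tcp_rot: [-180.0, 0.0, 90.0]
ft_force: [0.4, -0.1, -0.1]
opening: 0.0603
```

Request:
{"name": "play_rows", "arguments": {
  "slide": [
    [0, 0, 0],
    [0, 0, 0],
    [0, 0, 0],
    [0, 0, 0],
    [0, 0, 0]
  ],
  "roll": [0, 0, 0, 0, 0],
  "claw": [40, 20, 20, 20, 20],
  "grip_force": 25
}}

```text
t: 4.0
tool_pos: [0.6263, 0.18, 0.0409]
tcp_rot: [180.0, -0.0, 90.0]
ft_force: [-0.1, -0.2, 2.2]
opening: 0.0269
```

Request:
{"name": "play_rows", "arguments": {
  "slide": [
    [0, 0, -15],
    [0, 0, -50],
    [0, 0, -90],
    [-30, -22, -90],
    [-70, -51, -90]
  ],
  "roll": [0, 0, 0, 0, 0],
  "claw": [20, 20, 20, 20, 20]
}}

```text
t: 4.62
tool_pos: [0.5749, 0.1105, 0.1319]
tcp_rot: [179.9, -0.1, 90.2]
ft_force: [-0.2, 0.1, -2.2]
opening: 0.0269
```

Request:
{"name": "play_rows", "arguments": {
  "slide": [
    [-42, -31, 0],
    [-84, -61, 0],
    [-126, -92, 0],
    [-160, -117, 0],
    [-176, -129, 0]
  ],
  "roll": [0, 0, 0, 0, 0],
  "claw": [20, 20, 20, 20, 20]
}}

```text
t: 5.25
tool_pos: [0.4443, -0.0683, 0.1309]
tcp_rot: [-179.9, 0.1, 89.9]
ft_force: [-0.3, -0.4, -1.6]
opening: 0.0268
```

```bash
python3 - <<'E'
from h import *
o=get_obs();print(o["t"],o["tool_pos"],o["tcp_rot"],o["opening"],o["ft_force"],o["q"].round(0))
cv2.imwrite("pics/s2.png",cv2.resize(capture("scene")[100:300,220:440],None,fx=3,fy=3))
E
```

```text
5.25 [ 0.44425675 -0.0683154   0.13091087] [-1.79943303e+02  9.78045823e-02  8.98846659e+01] 0.026768633439745674 [-0.29301483 -0.4199495  -1.62964183] [ 36.  18. -39. 122.  16.  45. -13.]
```

View pics/s2.png

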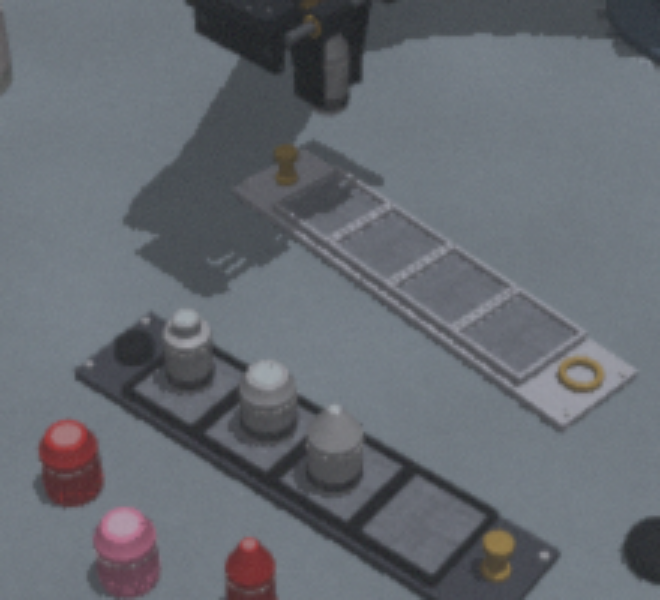

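The slim objective is held upright above the first well, with the rest undisturbed. Lower it slowly, with slide corrections of +2 and +2.

Request:
{"name": "play_rows", "arguments": {
  "slide": [
    [2, 2, 35],
    [2, 2, 65],
    [2, 2, 80],
    [2, 2, 86],
    [2, 2, 88]
  ],
  "roll": [0, 0, 0, 0, 0],
  "claw": [20, 20, 20, 20, 20]
}}

```text
t: 5.92
tool_pos: [0.4488, -0.0639, 0.0429]
tcp_rot: [179.9, 0.0, 90.1]
ft_force: [0.7, -0.8, -2.4]
opening: 0.027
```

Request:
{"name": "play_rows", "arguments": {
  "slide": [
    [0, 0, 0],
    [0, 0, 0.5],
    [0, 0, 0.5],
    [0, 0, 1],
    [0, 0, 1]
  ],
  "roll": [0, 0, 0, 0, 0],
  "claw": [20, 20, 20, 20, 20]
}}

```text
t: 6.55
tool_pos: [0.4482, -0.0642, 0.0416]
tcp_rot: [180.0, 0.0, 90.0]
ft_force: [-0.1, -0.2, -2.6]
opening: 0.0271
```

Request:
{"name": "play_rows", "arguments": {
  "slide": [
    [0, 0, 0.3],
    [0, 0, 0.6],
    [0, 0, 0.9],
    [0, 0, 1.2],
    [0, 0, 1.2]
  ],
  "roll": [0, 0, 0, 0, 0],
  "claw": [20, 20, 20, 20, 20]
}}

```text
t: 7.18
tool_pos: [0.4482, -0.0642, 0.0408]
tcp_rot: [180.0, 0.0, 90.0]
ft_force: [-3.3, 0.6, 4.9]
opening: 0.0269
```

In contact with about 6 N. Release and rise, then go to the conical one: world delta (.636-.448, .114+.064), so tool (178,188).

Request:
{"name": "play_rows", "arguments": {
  "slide": [
    [0, 0, -0.3],
    [0, 0, -0.3],
    [0, 0, -0.3],
    [0, 0, -0.3],
    [0, 0, -0.3]
  ],
  "roll": [0, 0, 0, 0, 0],
  "claw": [24, 30, 40, 50, 60]
}}

```text
t: 7.8
tool_pos: [0.4482, -0.0641, 0.0406]
tcp_rot: [180.0, -0.0, 90.0]
ft_force: [-0.5, 0.6, 0.1]
opening: 0.0521
```

Request:
{"name": "play_rows", "arguments": {
  "slide": [
    [0, 0, -20],
    [0, 0, -60],
    [0, 0, -100],
    [36, 38, -100],
    [78, 80, -100]
  ],
  "roll": [0, 0, 0, 0, 0],
  "claw": [60, 60, 60, 60, 60]
}}

```text
t: 8.43
tool_pos: [0.5293, 0.0128, 0.1414]
tcp_rot: [179.9, 0.1, 89.8]
ft_force: [0.9, -0.0, 0.6]
opening: 0.0598
```

Request:
{"name": "play_rows", "arguments": {
  "slide": [
    [36, 38, 0],
    [72, 76, 0],
    [95, 102, 0],
    [100, 108, 0],
    [100, 108, 0]
  ],
  "roll": [0, 0, 0, 0, 0],
  "claw": [60, 60, 60, 60, 60]
}}

```text
t: 9.05
tool_pos: [0.6354, 0.1135, 0.1401]
tcp_rot: [-179.9, 0.0, 90.0]
ft_force: [-0.1, -1.0, -0.5]
opening: 0.0598
```

```bash
python3 - <<'E'
from h import *
o=get_obs();print(o["t"],o["tool_pos"],o["tcp_rot"])
c=cam("wrist",o);w=capture("wrist");s=capture("side")
print(proj(c,(.6359,.1138,.071)).round(0))
cv2.imwrite("pics/m3.png",np.vstack([cv2.resize(w[120:280,200:440],(660,300)),cv2.resize(s[180:330,200:480],(560,300)) if 0 else cv2.copyMakeBorder(cv2.resize(s[180:360,200:480],(467,300)),0,0,0,193,0)]))
E
```

```text
9.05 [0.63543532 0.11350063 0.14010489] [-1.79922817e+02  4.57444691e-02  9.00476794e+01]
[321. 213.]
```

View pics/m3.png

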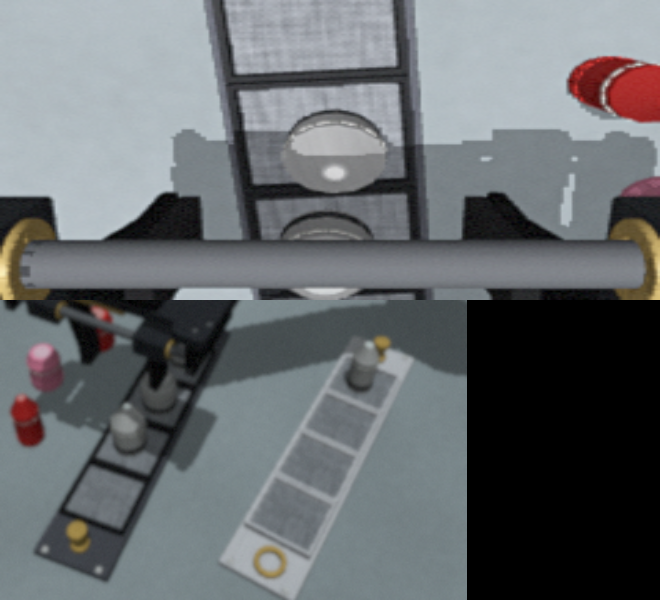

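Slim stands in the well by the rack post. The conical nose is at (321,212), as predicted. Grasp it and carry it to W2.

Request:
{"name": "play_rows", "arguments": {
  "slide": [
    [0, 0, 35],
    [0, 0, 65],
    [0, 0, 88],
    [0, 0, 99],
    [0, 0, 99]
  ],
  "roll": [0, 0, 0, 0, 0],
  "claw": [60, 60, 60, 60, 60]
}}

```text
t: 9.78
tool_pos: [0.6358, 0.1136, 0.0413]
tcp_rot: [-180.0, 0.0, 90.0]
ft_force: [0.1, 0.4, 0.0]
opening: 0.0605
```

Request:
{"name": "play_rows", "arguments": {
  "slide": [
    [0, 0, 0],
    [0, 0, 0],
    [0, 0, 0],
    [0, 0, 0],
    [0, 0, 0]
  ],
  "roll": [0, 0, 0, 0, 0],
  "claw": [45, 26, 26, 26, 26],
  "grip_force": 28
}}

```text
t: 10.4
tool_pos: [0.6363, 0.114, 0.0421]
tcp_rot: [180.0, 0.0, 90.0]
ft_force: [-0.6, -0.5, 3.2]
opening: 0.0331
```

Request:
{"name": "play_rows", "arguments": {
  "slide": [
    [0, 0, -15],
    [0, 0, -50],
    [0, 0, -90],
    [-18, -28, -90],
    [-42, -65, -90]
  ],
  "roll": [0, 0, 0, 0, 0],
  "claw": [26, 26, 26, 26, 26]
}}

```text
t: 11.02
tool_pos: [0.571, 0.0723, 0.1328]
tcp_rot: [179.9, -0.0, 90.1]
ft_force: [-0.3, -0.8, -2.5]
opening: 0.0329
```

Request:
{"name": "play_rows", "arguments": {
  "slide": [
    [-26, -41, 0],
    [-52, -82, 0],
    [-70, -109, 0],
    [-76, -120, 0],
    [-76, -120, 0]
  ],
  "roll": [0, 0, 0, 0, 0],
  "claw": [26, 26, 26, 26, 26]
}}

```text
t: 11.65
tool_pos: [0.4516, -0.0041, 0.1322]
tcp_rot: [179.9, 0.0, 90.0]
ft_force: [-0.3, -0.4, -2.3]
opening: 0.0327
```

Request:
{"name": "play_rows", "arguments": {
  "slide": [
    [0, 0, 35],
    [0, 0, 65],
    [0, 0, 81],
    [0, 0, 87],
    [0, 0, 88.5]
  ],
  "roll": [0, 0, 0, 0, 0],
  "claw": [26, 26, 26, 26, 26]
}}

```text
t: 12.28
tool_pos: [0.4519, -0.0037, 0.0434]
tcp_rot: [179.9, -0.0, 90.1]
ft_force: [0.3, -0.5, -2.1]
opening: 0.0326
```

Request:
{"name": "play_rows", "arguments": {
  "slide": [
    [0, 0, 0.3],
    [0, 0, 0.6],
    [0, 0, 0.9],
    [0, 0, 1.2],
    [0, 0, 1.2]
  ],
  "roll": [0, 0, 0, 0, 0],
  "claw": [26, 26, 26, 26, 26]
}}

```text
t: 12.9
tool_pos: [0.4513, -0.0042, 0.0421]
tcp_rot: [180.0, 0.0, 90.0]
ft_force: [0.2, 0.0, -0.8]
opening: 0.0333
```

Request:
{"name": "play_rows", "arguments": {
  "slide": [
    [0, 0, 0.3],
    [0, 0, 0.5],
    [0, 0, 0.7],
    [0, 0, 0.8],
    [0, 0, 0.8]
  ],
  "roll": [0, 0, 0, 0, 0],
  "claw": [26, 26, 26, 26, 26]
}}

```text
t: 13.52
tool_pos: [0.4513, -0.0043, 0.042]
tcp_rot: [180.0, 0.1, 90.0]
ft_force: [-3.0, -0.6, 9.8]
opening: 0.0327
```

Contact made. Release, rise and go to the stubby one.

Request:
{"name": "play_rows", "arguments": {
  "slide": [
    [0, 0, -0.6],
    [0, 0, -0.6],
    [0, 0, -0.6],
    [0, 0, -0.6],
    [0, 0, -0.6]
  ],
  "roll": [0, 0, 0, 0, 0],
  "claw": [29, 36, 44, 54, 62]
}}

```text
t: 14.15
tool_pos: [0.4512, -0.0041, 0.0417]
tcp_rot: [180.0, -0.0, 90.0]
ft_force: [-0.9, -0.2, 0.5]
opening: 0.0562
```

Request:
{"name": "play_rows", "arguments": {
  "slide": [
    [0, 0, -20],
    [0, 0, -60],
    [0, 0, -100],
    [12, 36, -100],
    [27, 82, -100]
  ],
  "roll": [0, 0, 0, 0, 0],
  "claw": [62, 62, 62, 62, 62]
}}

```text
t: 14.78
tool_pos: [0.5339, 0.0221, 0.1426]
tcp_rot: [179.9, 0.1, 90.0]
ft_force: [0.6, 0.3, 0.8]
opening: 0.062
```

Request:
{"name": "play_rows", "arguments": {
  "slide": [
    [15, 46, 0],
    [29, 86, 0],
    [33, 98, 0],
    [33, 100, 0],
    [33, 100, 0]
  ],
  "roll": [0, 0, 0, 0, 0],
  "claw": [62, 62, 62, 62, 62]
}}

```text
t: 15.4
tool_pos: [0.6319, 0.0553, 0.1415]
tcp_rot: [-179.9, 0.1, 90.0]
ft_force: [0.3, 0.7, 0.1]
opening: 0.0618
```

```bash
python3 - <<'E'
from h import *
o=get_obs();print(o["t"],o["tool_pos"],o["tcp_rot"])
c=cam("wrist",o);w=capture("wrist");s=capture("side")
print(proj(c,(.6329,.0555,.057)).round(0))
cv2.imwrite("pics/m4.png",np.vstack([cv2.resize(w[120:280,200:440],(660,300)),cv2.copyMakeBorder(cv2.resize(s[180:360,200:480],(467,300)),0,0,0,193,0)]))
E
```

```text
15.4 [0.63191559 0.05527733 0.14151302] [-1.79925693e+02  5.72301882e-02  9.00304303e+01]
[322. 207.]
```

View pics/m4.png

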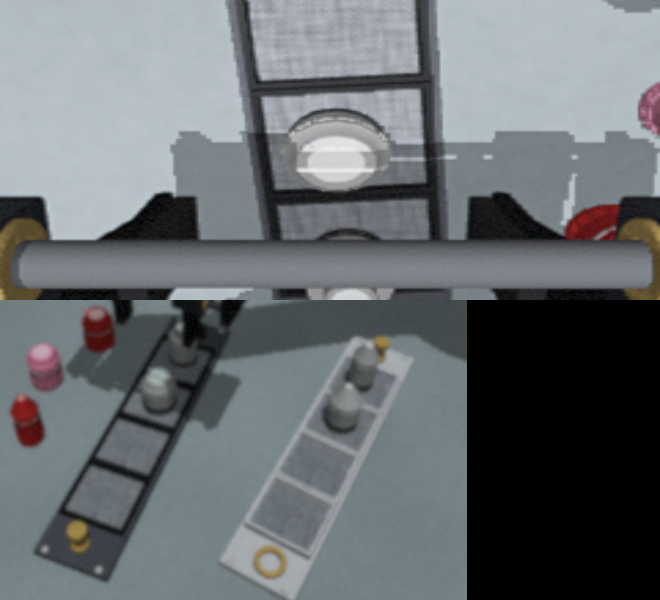

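Slim and conical are standing, and stubby is centred. Grasp it and carry it to W3.

Request:
{"name": "play_rows", "arguments": {
  "slide": [
    [0, 1, 35],
    [0, 1, 65],
    [0, 1, 90],
    [0, 1, 102],
    [0, 1, 102]
  ],
  "roll": [0, 0, 0, 0, 0],
  "claw": [62, 62, 62, 62, 62]
}}

```text
t: 16.12
tool_pos: [0.6335, 0.0556, 0.0395]
tcp_rot: [-179.9, 0.0, 90.0]
ft_force: [0.3, -0.3, -0.2]
opening: 0.0621
```

Request:
{"name": "play_rows", "arguments": {
  "slide": [
    [0, 0, 0],
    [0, 0, 0],
    [0, 0, 0],
    [0, 0, 0],
    [0, 0, 0]
  ],
  "roll": [0, 0, 0, 0, 0],
  "claw": [46, 28, 28, 28, 28],
  "grip_force": 25
}}

```text
t: 16.75
tool_pos: [0.6342, 0.0559, 0.0403]
tcp_rot: [180.0, 0.0, 90.0]
ft_force: [-1.6, -0.9, 4.2]
opening: 0.035
```

Request:
{"name": "play_rows", "arguments": {
  "slide": [
    [0, 0, -15],
    [0, 0, -50],
    [0, 0, -90],
    [1, -28, -90],
    [1, -70, -90]
  ],
  "roll": [0, 0, 0, 0, 0],
  "claw": [28, 28, 28, 28, 28]
}}

```text
t: 17.38
tool_pos: [0.5645, 0.0573, 0.1309]
tcp_rot: [179.8, -0.1, 90.0]
ft_force: [-0.3, 0.0, -1.7]
opening: 0.0355
```

Request:
{"name": "play_rows", "arguments": {
  "slide": [
    [1, -44, 0],
    [2, -80, 0],
    [2, -100, 0],
    [2, -107, 0],
    [2, -107, 0]
  ],
  "roll": [0, 0, 0, 0, 0],
  "claw": [28, 28, 28, 28, 28]
}}

```text
t: 18.0
tool_pos: [0.4577, 0.0589, 0.1302]
tcp_rot: [179.9, 0.0, 90.0]
ft_force: [0.0, 0.4, -1.4]
opening: 0.0355
```

Request:
{"name": "play_rows", "arguments": {
  "slide": [
    [-1, -2, 35],
    [-1, -2, 65],
    [-1, -2, 81],
    [-1, -2, 87],
    [-1, -2, 88.5]
  ],
  "roll": [0, 0, 0, 0, 0],
  "claw": [28, 28, 28, 28, 28]
}}

```text
t: 18.62
tool_pos: [0.4558, 0.0582, 0.0415]
tcp_rot: [179.9, -0.0, 90.1]
ft_force: [0.2, 0.0, -0.7]
opening: 0.0355
```

Request:
{"name": "play_rows", "arguments": {
  "slide": [
    [0, 0, 0.4],
    [0, 0, 0.8],
    [0, 0, 1.2],
    [0, 0, 1.5],
    [0, 0, 1.5]
  ],
  "roll": [0, 0, 0, 0, 0],
  "claw": [28, 28, 28, 28, 28]
}}

```text
t: 19.25
tool_pos: [0.4553, 0.0578, 0.0402]
tcp_rot: [180.0, 0.0, 90.0]
ft_force: [-1.3, -0.6, 4.5]
opening: 0.0353
```

Contact made. Release and go to the stepped one.

Request:
{"name": "play_rows", "arguments": {
  "slide": [
    [0, 0, -0.2],
    [0, 0, -0.2],
    [0, 0, -0.2],
    [0, 0, -0.2],
    [0, 0, -0.2]
  ],
  "roll": [0, 0, 0, 0, 0],
  "claw": [31, 37, 44, 54, 62]
}}

```text
t: 19.88
tool_pos: [0.455, 0.0579, 0.0398]
tcp_rot: [-180.0, -0.0, 90.0]
ft_force: [-0.2, -0.2, -0.2]
opening: 0.0563
```

Request:
{"name": "play_rows", "arguments": {
  "slide": [
    [0, 0, -20],
    [0, 0, -60],
    [0, 0, -100],
    [-13, 36, -100],
    [-30, 82, -100]
  ],
  "roll": [0, 0, 0, 0, 0],
  "claw": [62, 62, 62, 62, 62]
}}

```text
t: 20.5
tool_pos: [0.5379, 0.0278, 0.141]
tcp_rot: [179.9, 0.1, 90.1]
ft_force: [1.2, 0.7, 0.7]
opening: 0.0619
```

Request:
{"name": "play_rows", "arguments": {
  "slide": [
    [-17, 46, 0],
    [-33, 86, 0],
    [-38, 98, 0],
    [-38, 100, 0],
    [-38, 100, 0]
  ],
  "roll": [0, 0, 0, 0, 0],
  "claw": [62, 62, 62, 62, 62]
}}

```text
t: 21.12
tool_pos: [0.6359, -0.0089, 0.1399]
tcp_rot: [-179.9, -0.0, 90.1]
ft_force: [-0.1, -0.0, -1.1]
opening: 0.062
```

```bash
python3 - <<'E'
from h import *
o=get_obs();print(o["t"],o["tool_pos"],o["tcp_rot"])
c=cam("wrist",o);w=capture("wrist");s=capture("side")
print(proj(c,(.6375,-.0103,.065)).round(0))
cv2.imwrite("pics/m5.png",np.vstack([cv2.resize(w[120:280,200:440],(660,300)),cv2.copyMakeBorder(cv2.resize(s[180:360,200:480],(467,300)),0,0,0,193,0)]))
E
```

```text
21.125 [ 0.6359246  -0.00892217  0.13986962] [-1.79936414e+02 -1.06974293e-02  9.01416707e+01]
[323. 213.]
```

View pics/m5.png

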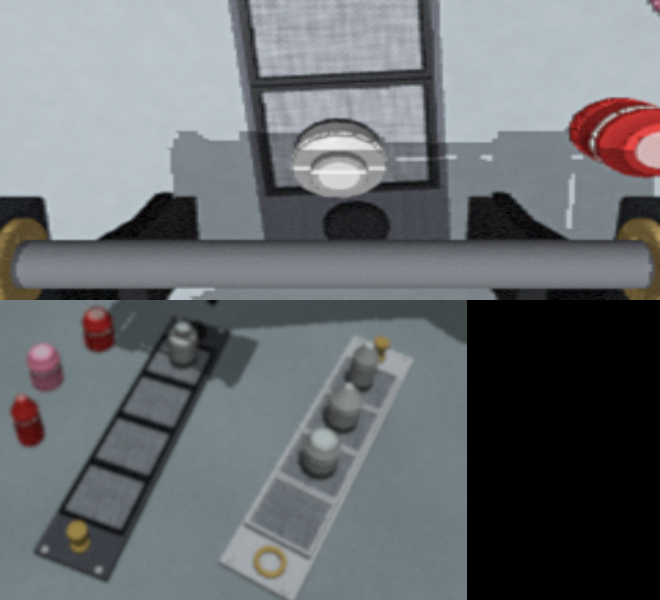

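The stepped nose is at (323,213), as predicted, and three objectives stand in order. Grasp it and carry it to W4.

Request:
{"name": "play_rows", "arguments": {
  "slide": [
    [-1, 1, 35],
    [-1, 1, 65],
    [-1, 1, 88],
    [-1, 1, 100],
    [-1, 1, 100]
  ],
  "roll": [0, 0, 0, 0, 0],
  "claw": [62, 62, 62, 62, 62]
}}

```text
t: 21.85
tool_pos: [0.6378, -0.0108, 0.0395]
tcp_rot: [-179.9, -0.0, 90.1]
ft_force: [0.0, -1.0, 1.0]
opening: 0.062
```

Request:
{"name": "play_rows", "arguments": {
  "slide": [
    [0, 0, 0],
    [0, 0, 0],
    [0, 0, 0],
    [0, 0, 0],
    [0, 0, 0]
  ],
  "roll": [0, 0, 0, 0, 0],
  "claw": [44, 23, 23, 23, 23],
  "grip_force": 25
}}

```text
t: 22.48
tool_pos: [0.6383, -0.0111, 0.0403]
tcp_rot: [180.0, 0.0, 90.0]
ft_force: [-1.6, -0.9, 2.4]
opening: 0.0303
```

Request:
{"name": "play_rows", "arguments": {
  "slide": [
    [0, 0, -15],
    [0, 0, -50],
    [0, 0, -90],
    [20, -26, -90],
    [46, -63, -90]
  ],
  "roll": [0, 0, 0, 0, 0],
  "claw": [23, 23, 23, 23, 23]
}}

```text
t: 23.1
tool_pos: [0.5754, 0.035, 0.1312]
tcp_rot: [179.9, -0.0, 89.9]
ft_force: [-0.7, 1.3, -2.1]
opening: 0.0303
```

Request:
{"name": "play_rows", "arguments": {
  "slide": [
    [30, -41, 0],
    [60, -82, 0],
    [78, -106, 0],
    [84, -114, 0],
    [84, -114, 0]
  ],
  "roll": [0, 0, 0, 0, 0],
  "claw": [23, 23, 23, 23, 23]
}}

```text
t: 23.72
tool_pos: [0.4617, 0.1187, 0.1304]
tcp_rot: [179.9, 0.0, 90.1]
ft_force: [-0.3, -0.4, -1.7]
opening: 0.0298
```

Request:
{"name": "play_rows", "arguments": {
  "slide": [
    [1, -1, 35],
    [1, -1, 65],
    [1, -1, 81],
    [1, -1, 87],
    [1, -1, 88.5]
  ],
  "roll": [0, 0, 0, 0, 0],
  "claw": [23, 23, 23, 23, 23]
}}

```text
t: 24.35
tool_pos: [0.4608, 0.1199, 0.0417]
tcp_rot: [179.9, -0.0, 90.0]
ft_force: [0.2, -0.1, -2.0]
opening: 0.0301
```

Request:
{"name": "play_rows", "arguments": {
  "slide": [
    [0, 0, 0.4],
    [0, 0, 0.8],
    [0, 0, 1.2],
    [0, 0, 1.5],
    [0, 0, 1.5]
  ],
  "roll": [0, 0, 0, 0, 0],
  "claw": [23, 23, 23, 23, 23]
}}

```text
t: 24.98
tool_pos: [0.4602, 0.1199, 0.0402]
tcp_rot: [180.0, 0.0, 90.0]
ft_force: [-0.9, -1.1, 2.6]
opening: 0.03
```

Request:
{"name": "play_rows", "arguments": {
  "slide": [
    [0, 0, 0],
    [0, 0, 0],
    [0, 0, 0],
    [0, 0, 0],
    [0, 0, 0]
  ],
  "roll": [0, 0, 0, 0, 0],
  "claw": [26, 32, 41, 52, 62]
}}

```text
t: 25.6
tool_pos: [0.46, 0.1199, 0.0399]
tcp_rot: [180.0, -0.0, 90.0]
ft_force: [-0.4, -0.0, 0.1]
opening: 0.0533
```

Request:
{"name": "play_rows", "arguments": {
  "slide": [
    [0, 0, -20],
    [0, 0, -65],
    [0, 0, -115],
    [-45, 10, -150],
    [-90, 20, -190]
  ],
  "roll": [0, 0, 0, 0, 0],
  "claw": [62, 62, 62, 62, 62]
}}

```text
t: 26.22
tool_pos: [0.4799, 0.0291, 0.2311]
tcp_rot: [180.0, 0.0, 90.2]
ft_force: [2.3, -0.6, -0.4]
opening: 0.0621
```

Request:
{"name": "play_rows", "arguments": {
  "slide": [
    [-50, 10, -20],
    [-100, 20, -40],
    [-150, 30, -60],
    [-170, 40, -60],
    [-170, 40, -60]
  ],
  "roll": [0, 0, 0, 0, 0],
  "claw": [62, 62, 62, 62, 62]
}}

```text
t: 26.85
tool_pos: [0.5202, -0.1407, 0.289]
tcp_rot: [-179.9, -0.1, 89.9]
ft_force: [-0.2, 1.5, -0.2]
opening: 0.0618
```

```bash
python3 - <<'E'
from h import *
o=get_obs();print(o["t"],o["tool_pos"],o["joint_vel"].round(1).max())
w=capture("wrist");s=capture("side");c=capture("scene")
cv2.imwrite("pics/end.png",np.vstack([np.hstack([cv2.resize(s[180:360,280:480],(333,300)),cv2.resize(c[130:310,230:440],(350,300))]),cv2.resize(w[40:260,120:440],(683,290))]))
E
```

```text
26.85 [ 0.52016328 -0.14071357  0.28896655] 2.2
```

View pics/end.png

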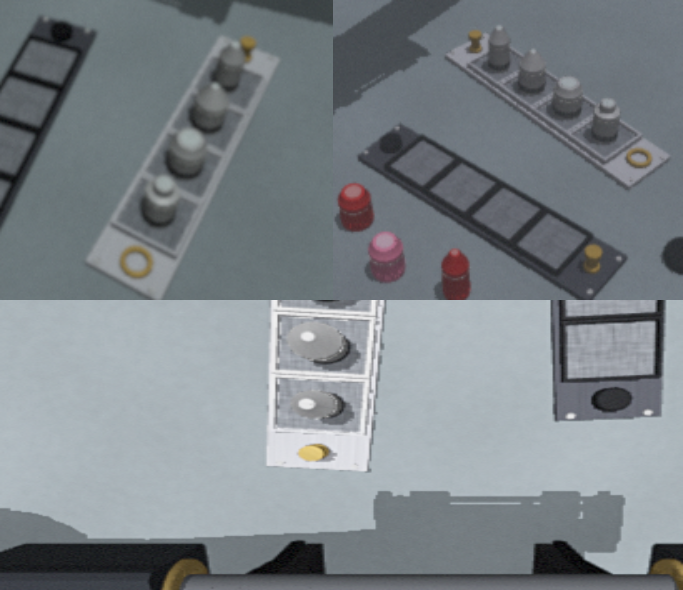

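All four stand upright and free in their wells. Counted from the rack's post they are slim, conical, stubby, stepped. The look-alikes are untouched.

```bash
python3 -c "
from workcell import *
print(close_job())"
```

```text
the job is handed in; nothing more can be done
None
```

I moved all four objectives to the aluminium rack and handed the job in. Counted from the rack's own post they stand slim, conical, stubby, stepped, the same order they had from the post on the dark bar.

- **Setting down:** I lowered each one in small steps until the wrist force showed light contact, with at most about 12 N of push, then opened the gripper and lifted clear.
- **Final check:** The side and scene pictures show all four upright, one per well, with the gripper well away and the red and pink look-alikes where they were. The last wrist picture shows only the two wells by the post.
- **Time:** The arm finished at about 27 s of the 90 s allowed.
- **Disagreements:** None that mattered. The measured finger openings read about 1 mm under the stated barrel widths. Before each grasp, the objective's nose appeared within about 2 px of where I had predicted it.

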